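# Charge the deburring barrel and switch it on

### The job

Pour all five steel pieces from the scoop through the wide funnel into the clear barrel, and set the empty scoop back flat on the bench. Then take the key out of its wooden stand, push it fully into the key switch and turn it clockwise to its stop, leaving it in there. Leave the other things on the bench where they are.

Things in the scene. Friction and masses are not known exactly. Their poses are not given: they have to be found in the camera images.
- scoop: Loose aluminium scoop holding the pieces, 0.15 kg: tray 120 mm long (x), 66 wide (y), floor 4 thick, walls 3 thick, sides 40 tall; back wall at +x, open at its -x end (no lip: keep it level). Black bar grip 14 mm thick (y) along x from -30 to +60 mm, from 75 to 99 mm height over the tray, on a riser at the back. Origin: centre of the underside, z up.
- scoop_grip (a point): Point in the bar grip over the middle of the scoop, 87 mm above its underside; axes as the scoop. Pinch the bar here from above, fingers closing along y.
- scoop_spout (a point): Middle of the scoop floor's open edge (60 mm towards -x of the scoop's origin, 4 mm up); axes as the scoop.
- barrel: Fixed round drive base (132 mm across, 25 mm tall) with an upright clear narrow barrel (inner diameter 60 mm) and above it a wide aluminium funnel: mouth 160 mm across at 173 mm height, narrowing to a 57 mm neck at 98 mm height, held by three thin rods. Origin: centre of the underside.
- funnel_mouth (a point): Centre of the funnel's mouth, level with its rim, 173 mm above the bench.
- barrel_floor (a point): Centre of the clear barrel's inner floor, 30 mm above the bench; z up.
- switchbox: Fixed grey box, 100 x 90 x 50 mm tall, with the round key switch on top. Origin: centre of the underside.
- rotor (a joint): Turn of the key switch in rad: 0 to 1.3 (its stop); grows clockwise seen from above. It stays where it is left. It starts between 0 and 0.3.
- slot (a point): Centre of the slot's mouth on top of the round key switch (66 mm across, 40 mm tall, top 90 mm above the bench). The slot is 26 mm (x) by 12 mm (y), 38 mm deep, with a 3 mm chamfer; the axes turn with the switch, z up.
- keystand: Fixed wooden block, 64 x 54 x 42 mm tall, in whose top slot the key stands. Origin: centre of the underside.
- key: Loose key, 80 mm tall, 0.06 kg, upright in its stand. Origin: centre of the blade's tip, z up. Blade 22 (x) by 8 (y) mm, tapered tip, from 0 to 34 mm; collar 40 x 20 mm from 34 to 40 mm, which stops on the top of switch or stand; flat black bow 44 mm wide (x), 10 mm thick (y), from 40 to 80 mm. A half turn about z fits as well.
- piece0: One of five alike short steel cylinders, 22 mm across, 20 mm tall, standing in the scoop at the start. Origin: centre of its underside.
- piece1: One of five alike short steel cylinders, 22 mm across, 20 mm tall, standing in the scoop at the start. Origin: centre of its underside.
- piece2: One of five alike short steel cylinders, 22 mm across, 20 mm tall, standing in the scoop at the start. Origin: centre of its underside.
- piece3: One of five alike short steel cylinders, 22 mm across, 20 mm tall, standing in the scoop at the start. Origin: centre of its underside.
- piece4: One of five alike short steel cylinders, 22 mm across, 20 mm tall, standing in the scoop at the start. Origin: centre of its underside.
- tape: Bystander, to be left alone: cream desk tape dispenser, 180 x 70 x 108 mm. Origin: centre of the underside.
- frame: Bystander, to be left alone: flat open rectangular steel frame, 170 x 90 x 12 mm. Origin: centre of the underside.
- plate: Bystander, to be left alone: flat dark steel plate, 80 x 80 x 6 mm. Origin: centre of the underside.
- die: Bystander, to be left alone: flat brass plate with a small grille in its middle, 90 x 75 x 8 mm. Origin: centre of the underside.
- driver: Bystander, to be left alone: screwdriver, 190 mm long. Origin: centre of the underside.
- jar: Bystander, to be left alone: closed amber jar, 56 mm across, 90 mm tall. Origin: centre of the underside.

How it is judged:
By the outcome, as a careful person would: the job done as asked, in the order asked, and still so for the second after the job is handed in, with the robot touching nothing.
It also fails if it takes over 72 s, if anything falls off the work surface, if the arm or the gripper's body presses on something with over 40 N, if the wrist force passes 120 N, or if a joint passes its speed limit or range.

### The arm

A 6-joint arm with a two-finger parallel gripper is mounted at the origin on the work surface. World frame = base frame: x ahead of the robot, y to its left, z up, the work surface at z = 0. Lengths are in mm, angles in rad, forces in N, time in s.
With the tool pointing down it reaches from about 400 to 925 mm from the base axis. Payload 12.5 kg.
Tool frame: the origin (TCP) lies midway between the tips of the shut fingers; the grasp point (between the pads) lies 19 mm behind it; z points along the fingers, y is the line along which they close (so a half turn about z gives the same grasp; the last joint's range is limited). The gripper opens to 95 mm and grips with 3 to 60 N. Pads are 20 mm wide; open, the fingers measure 119 mm over their backs; the gripper's body (75 mm by 180 mm) begins 59 mm behind the grasp point.
Start: joints at [-1.259, 0.491, 1.559, -0, 1.092, -0.106], TCP at [253.619, -571.251, 181.361] pointing down, gripper open.
Joint ranges: [-3.1, 3.1], [-0.84, 2.19], [0.05, 2.79], [-1.13, 4.28], [0.06, 2.93], [-2.69, 2.69]. Speed limits (rad/s): [2.22, 2.22, 2.79, 3.14, 3.14, 3.14].

### API

Orientations are given as [roll, pitch, yaw] about the fixed x, y, z axes, in that order (R = Rz(yaw) Ry(pitch) Rx(roll)).
In Python, from cell import env gives the robot as it stands.
- The arm moves only by the shell command python3 -m inch 'ROWS'. ROWS is JSON, a list of rows, each a list of 7 numbers: the turn, a rotation vector about the tool's x, y, z in rad, then the shift along the tool's x, y, z in cm, then the closure, from -1 (fully open) to 1 (shut). A call has 1 to 20 rows; each row shifts and turns the commanded pose from where the row before left it, along the tool's axes as they then stand; what a row does not reach is not made up. A row lasts 1/8 s, in which the tool goes at most 62.5 mm and 10.7 degrees, less where a joint would pass 70% of its speed; a pose out of reach is approached as far as the arm can. A call with a gripper value outside its range is refused whole. The fingers move at their own pace and stop on an object; the grip force is fixed at half the most. Time passes only in rows, so rows that do not move let the fingers close. It gives the time, the measured TCP pose, the force, the opening and the grip force at its end, in the units of the state.
- env.state(): the state, without advancing time (a new reading comes with each control period).
- env.read_camera(name): name is "side" or "top" or "wrist"; returns a dict with "img" (420x560x3 uint8, red, green, blue), "depth" (420x560 float32, mm along the optical axis (not along the pixel's ray), 0 where there is no reading), "fx", "fy", "cx", "cy" (pixels), "position" and "orientation" of the camera in the world. Camera axes: x right, y down, z forward; pixel columns grow to the right and rows downward; lengths in mm; the calibration is good to about 2 mm. A picture is of the moment at which its call begins.
- env.job_done(): hands the job in; it is judged then, once.
Trained networks look in a picture, given as the dict that the camera call returned (one of the last four; its "shot" number tells which), for a name from the list of things; names that differ only in an ending like _2 or _b are one class to them, and where a whole thing is asked for, a point or a joint stands for the part that bears it (a point fixed in the world has none). Each returns a list of dicts, best first, with "score" (0 to 1); they miss things now and then, are a little off and sometimes report something else, mostly with a low value. They report only what shows in the picture. A call takes as long as a camera call.
- env.find_in(picture, target): "centre" ([x, y, z] in mm, in the coordinates of the camera as it stood for that picture, good to about 4 mm: the middle of the surface that is visible of it).
- env.trace(picture, target): "mask" (420x560 bool, what is visible of it).
The state is a dict: "t": time; "joints": joint angles; "qvel": joint speeds; "tau": joint torques, N m; "eef_pos": TCP position; "tcp_rot": TCP orientation; "ft_force": force on the tool from outside, world axes, zero at the start; "moment": the same for the moment, N m; "opening": opening from 0.0 (shut) to 1.0 (fully open); "grip_force": force on a finger pad.
Only numpy, scipy, OpenCV 4.12 (cv2) and the standard library are available. Lean on these libraries where they do the work, as an engineer would, in place of code of your own. Each camera call takes 0.05 s, during which the arm holds its last target. There are 200 camera calls.

## Working session

There is one attempt and no reset: what is moved stays moved. The work goes in short steps, Python scripts to look and compute and a shell command to move; the robot and the scene stay as the last step left them, time stands still between calls to the robot, and variables do not carry over. Pictures are saved under pics/ and viewed, at most 10 in all, crops included, and the job is handed in when it is done.

```bash
mkdir -p pics; ls; cat > h.py <<'E'
import numpy as np, cv2
from scipy.spatial.transform import Rotation as R
from cell import env
def rot(p):
    o=np.array(p["orientation"],float)
    return o if o.shape==(3,3) else R.from_euler('xyz',o).as_matrix()
def cloud(p):
    d=p["depth"]; v,u=np.indices(d.shape)
    c=np.stack([(u-p["cx"])/p["fx"]*d,(v-p["cy"])/p["fy"]*d,d],-1)
    w=c@rot(p).T+np.array(p["position"]); w[d==0]=np.nan
    return w
def save(p,n): cv2.imwrite("pics/"+n,p["img"][:,:,::-1])
E
python3 - <<'E'
from h import *
np.set_printoptions(precision=1,suppress=True)
print(env.state())
for cam in ["top","side"]:
    p=env.read_camera(cam); save(p,cam+"0.png"); w=cloud(p)
    print(cam,p["position"],p["orientation"],p["fx"])
    for n in ["scoop","barrel","funnel_mouth","switchbox","rotor","slot","keystand","key","piece0","tape","frame","jar","driver","die","plate"]:
        r=env.find_in(p,n)[:5 if n=="piece0" else 1]
        print(n,[(np.round(rot(p)@np.array(q["centre"])+p["position"],1).tolist(),round(q["score"],2)) for q in r])
E
```

```text
pics
{'t': 0.0, 'joints': array([-1.3,  0.5,  1.6,  0. ,  1.1, -0.1]), 'qvel': array([ 0., -0., -0., -0.,  0.,  0.]), 'tau': array([  0. , -61.3, -25.8,   0.1,   0. ,  -0. ]), 'eef_pos': array([ 253.5, -571. ,  180.8]), 'tcp_rot': array([-3.1, -0. ,  0.4]), 'ft_force': array([-0.4, -0.1,  0. ]), 'moment': array([-0., -0., -0.]), 'grip_force': 0.0, 'opening': 0.9991887757285759}
top [ 405.6   37.5 1158.6] [-3.  -0.  -1.6] 485.69668391091557
scoop [([503.5, 245.2, 18.2], 0.75)]
barrel [([532.1, 54.1, 140.3], 0.57)]
funnel_mouth [([531.7, 53.4, 143.4], 0.62)]
switchbox [([423.4, -278.0, 47.6], 0.78)]
rotor [([429.1, -289.5, 91.7], 0.68)]
slot [([425.7, -286.3, 89.4], 0.68)]
keystand [([614.4, -258.5, 40.5], 0.93)]
key [([504.9, 247.5, 20.3], 0.57)]
piece0 [([518.0, 232.6, 18.3], 0.55)]
tape [([686.5, 351.2, 64.7], 0.81)]
frame [([531.5, 53.0, 141.7], 0.74)]
jar [([749.5, -27.0, 86.2], 0.82)]
driver [([383.4, -187.1, 26.9], 0.98)]
die [([719.2, 172.9, 11.8], 0.65)]
plate [([365.8, 22.6, 1.9], 0.74)]
side [402.9 919.8 835.7] [-2.2 -0.  -3. ] 516.8348775254193
scoop [([505.7, 253.2, 24.9], 0.65)]
barrel [([524.2, 55.4, 118.4], 0.75)]
funnel_mouth [([526.1, 54.2, 118.6], 0.78)]
switchbox [([427.4, -259.3, 50.6], 0.66)]
rotor [([424.9, -273.9, 87.4], 0.75)]
slot [([426.9, -268.9, 81.9], 0.67)]
keystand [([623.0, -248.5, 32.9], 0.95)]
key [([623.2, -265.4, 67.9], 0.81)]
piece0 [([546.9, 239.6, 22.7], 0.65), ([519.3, 237.4, 24.1], 0.6), ([488.8, 256.0, 23.8], 0.52)]
tape [([698.6, 362.8, 65.0], 0.89)]
frame [([279.9, 238.0, 10.5], 0.77)]
jar [([752.2, -13.8, 57.1], 0.65)]
driver [([385.9, -180.9, 18.4], 0.72)]
die [([721.4, 178.1, 6.3], 0.95)]
plate [([367.2, 24.7, 4.6], 0.9)]
```

View pics/top0.png

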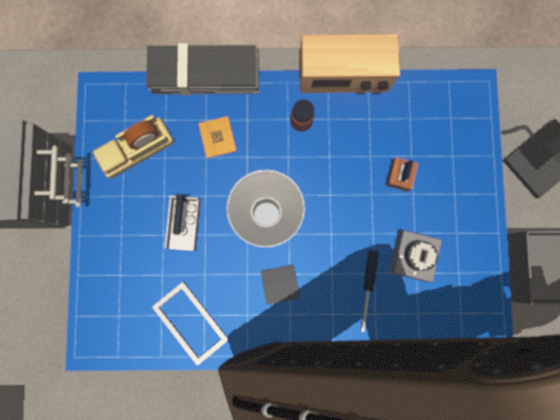

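View pics/side0.png

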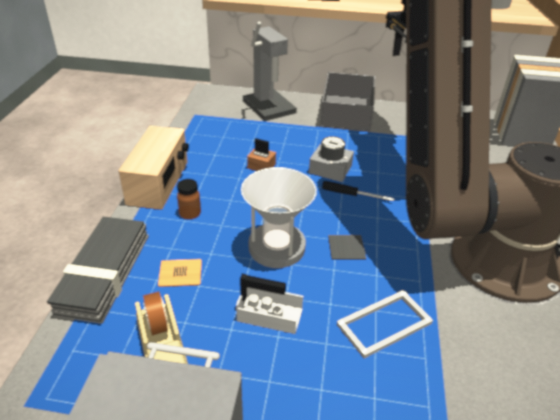

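```bash
cat >> h.py <<'E'
def rect(w,c,r,z0,z1):
    m=(np.hypot(w[...,0]-c[0],w[...,1]-c[1])<r)&(w[...,2]>z0)&(w[...,2]<z1)
    q=w[m]
    if len(q)<6: return len(q)
    a=cv2.minAreaRect(q[:,:2].astype(np.float32))
    e,V=np.linalg.eigh(np.cov(q[:,:2].T)); d=V[:,1]
    return len(q),np.round(a[0],1),np.round(a[1],1),round(a[2],1),"med z",round(float(np.median(q[:,2])),1),"pca deg",round(float(np.degrees(np.arctan2(d[1],d[0]))%180),1)
E
python3 - <<'E'
from h import *
for cam in ["top","side"]:
    p=env.read_camera(cam); w=cloud(p)
    print(cam)
    print("bar",rect(w,(515,245),90,85,110))
    print("scoop all",rect(w,(505,245),90,25,110))
    print("bow",rect(w,(620,-262),45,62,100))
    print("stand",rect(w,(620,-258),60,34,48))
    print("sw top",rect(w,(427,-283),60,80,100))
    print("slot",rect(w,(427,-283),25,40,82))
    print("rim",rect(w,(531,54),120,163,190))
    print("table",rect(w,(600,100),50,-20,20))
E
```

```text
top
bar (305, array([522. , 246.6]), array([15.6, 88.8]), 85.4, 'med z', 98.6, 'pca deg', 175.2)
scoop all (712, array([507.4, 248.1]), array([ 67.4, 120. ]), 84.7, 'med z', 49.4, 'pca deg', 171.8)
bow (130, array([ 619.6, -268.7]), array([10.1, 44.1]), 74.2, 'med z', 87.0, 'pca deg', 165.1)
stand (487, array([ 620.3, -269.3]), array([54.4, 65.4]), 74.1, 'med z', 42.5, 'pca deg', 177.2)
sw top (727, array([ 427.4, -292.4]), array([65.4, 63.4]), 89.8, 'med z', 89.1, 'pca deg', 94.3)
slot (81, array([ 426.4, -277.7]), array([40.7, 38.9]), 66.5, 'med z', 67.4, 'pca deg', 103.6)
rim (1061, array([524.6,  51.5]), array([157.4, 157.2]), 44.8, 'med z', 169.7, 'pca deg', 129.3)
table (373, array([622.8, 117.7]), array([41.3, 97.6]), 38.5, 'med z', 0.9, 'pca deg', 130.2)
side
bar (474, array([523.5, 250.3]), array([17.3, 90.6]), 85.9, 'med z', 98.2, 'pca deg', 175.1)
scoop all (1486, array([508.6, 251. ]), array([ 69.6, 120.8]), 85.4, 'med z', 41.4, 'pca deg', 0.5)
bow (150, array([ 621.1, -264.8]), array([15.6, 45. ]), 78.6, 'med z', 78.9, 'pca deg', 165.8)
stand (240, array([ 622. , -265.8]), array([63.3, 67.5]), 75.7, 'med z', 42.6, 'pca deg', 9.9)
sw top (310, array([ 429. , -287.8]), array([62.6, 67.2]), 5.4, 'med z', 89.4, 'pca deg', 89.3)
slot (59, array([ 423.3, -262.9]), array([36.6,  8.5]), 9.6, 'med z', 66.4, 'pca deg', 11.8)
rim (779, array([526.1,  54. ]), array([158. , 158.7]), 70.6, 'med z', 169.6, 'pca deg', 102.4)
table (944, array([607.1, 105.4]), array([81.3, 99. ]), 35.5, 'med z', 1.8, 'pca deg', 133.8)
```

```bash
cat >> h.py <<'E'
def rel(pos,rpy_deg):
    s=env.state(); T=R.from_euler('xyz',s["tcp_rot"]); G=R.from_euler('xyz',rpy_deg,degrees=True)
    rv=(T.inv()*G).as_rotvec()
    d=np.array(pos)-s["eef_pos"]
    print("t",round(s["t"],2),"pos",np.round(s["eef_pos"],1),"rpy",np.round(np.degrees(s["tcp_rot"]),1),"q",np.round(s["joints"],2),"F",np.round(s["ft_force"],1),"open",round(s["opening"],3))
    print("rotvec",np.round(rv,3),"shift cm, axes now",np.round(T.inv().apply(d)/10,2),"axes after turn",np.round(G.inv().apply(d)/10,2))
E
python3 -m inch '[[0,0,0.168,0,0,-2.5,-1],[0,0,0.168,0,0,-2.5,-1],[0,0,0.168,0,0,-2.5,-1]]'
python3 -c "
from h import *
rel((508,249,200),(180,0,-4.9))"
```

```text
t: 2.08
eef_pos: [253.6, -571.2, 257.1]
tcp_rot: [-3.142, 0.0, -0.092]
ft_force: [0.3, -0.1, 0.4]
opening: 1.001
grip_force: 0.0
t 2.08 pos [ 253.6 -571.2  257.1] rpy [-180.     0.    -5.3] q [-1.26  0.43  1.46 -0.    1.26  0.4 ] F [ 0.3 -0.1  0.4] open 1.001
rotvec [-0.     0.    -0.006] shift cm, axes now [ 17.82 -84.     5.71] axes after turn [ 18.34 -83.89   5.71]
```

```bash

python3 -m inch '[[0,0,0,3,-4,0,-1],[0,0,0,4,-4,0,-1],[0,0,0,4,-4,0,-1],[0,0,0,4,-4,0,-1],[0,0,0,3,-5,0,-1],[0,0,0,0,-6,0,-1],[0,0,0,0,-6,0,-1],[0,0,0,0,-6,0,-1],[0,0,0,0,-6,0,-1],[0,0,0,0,-6,0,-1],[0,0,0,0,-6,0,-1],[0,0,0,0,-6,0,-1],[0,0,0,0,-6,0,-1],[0,0,0,0,-6,0,-1],[0,0,0,0,-6,0,-1],[0,0,0,0,-3,3,-1],[0,0,0,0,0,2.7,-1],[0,0,0,0,0,0,-1]]'
python3 - <<'E'
from h import *
p=env.read_camera("wrist"); w=cloud(p); save(p,"w1.png")
print("bar",rect(w,(515,245),90,85,110))
print("scoop all",rect(w,(505,245),90,25,110))
rel((507.8,249.7,68),(180,0,-4.9))
E
```

```text
t: 4.32
eef_pos: [504.4, 250.1, 197.9]
tcp_rot: [3.14, 0.003, -0.086]
ft_force: [-0.8, 0.4, -0.1]
opening: 1.001
grip_force: 0.0
bar (1782, array([520.9, 248.8]), array([13.7, 89.3]), 84.8, 'med z', 99.0, 'pca deg', 174.9)
scoop all (3187, array([505.5, 250.4]), array([ 66.1, 120.1]), 85.0, 'med z', 97.6, 'pca deg', 174.9)
t 4.38 pos [505.1 250.1 199.3] rpy [ 1.8e+02  1.0e-01 -4.9e+00] q [ 0.34  0.39  1.69 -0.    1.07  2.  ] F [-0.   0.4  0. ] open 0.999
rotvec [ 0.001  0.001 -0.001] shift cm, axes now [2.800e-01 1.000e-02 1.313e+01] axes after turn [2.700e-01 1.000e-02 1.313e+01]
```

View pics/w1.png

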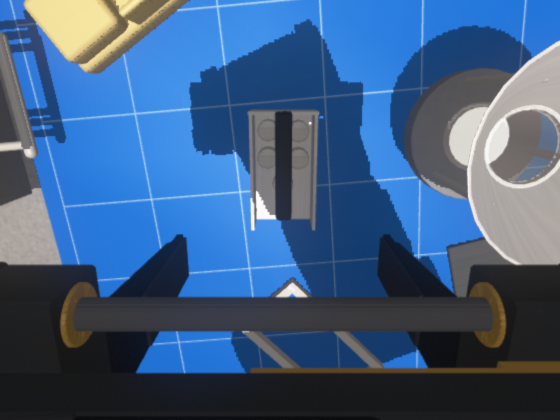

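```bash

python3 -m inch '[[0,0,0,0.2,0,3,-1],[0,0,0,0,0,4,-1],[0,0,0,0,0,3.6,-1],[0,0,0,0,0,2,-1],[0,0,0,0,0,0.5,-1],[0,0,0,0,0,0,1],[0,0,0,0,0,0,1],[0,0,0,0,0,0,1],[0,0,0,0,0,0,1],[0,0,0,0,0,0,1],[0,0,0,0,0,0,1],[0,0,0,0,0,0,1],[0,0,0,0,0,0,1]]'

```

```text
t: 6.0
eef_pos: [507.3, 249.9, 68.3]
tcp_rot: [3.141, 0.0, -0.086]
ft_force: [-0.7, -0.0, 0.2]
opening: 0.216
grip_force: 0.0
```

```bash

python3 -m inch '[[0,0,0,0,0,0,1],[0,0,0,0,0,0,1],[0,0,0,0,0,0,1],[0,0,0,0,0,0,1],[0,0,0,0,0,-0.4,1],[0,0,0,0,0,-1,1],[0,0,0,0,0,-1.6,1],[0,0,0,0,0,-2,1],[0,0,0,0,0,-2,1],[0,0,0,0,0,-2,1],[0,0,0,0,0,-2,1],[0,0,0,0,0,-2,1],[0,0,0,0,0,-2,1],[0,0,0,0,0,-2,1],[0,0,0,0,0,-1.5,1],[0,0,0,0,0,-0.5,1],[0,0,-0.05,0,0,0,1],[0,0,-0.1,0,0,0,1]]'
python3 -m inch '[[0,0,-0.15,0,0,0,1],[0,0,-0.16,0,0,0,1],[0,0,-0.16,0,0,0,1],[0,0,-0.16,0,0,0,1],[0,0,-0.16,0,0,0,1],[0,0,-0.16,0,0,0,1],[0,0,-0.16,0,0,0,1],[0,0,-0.16,0,0,0,1],[0,0,-0.16,0,0,0,1],[0,0,-0.16,0,0,0,1],[0,0,-0.16,0,0,0,1],[0,0,-0.16,0,0,0,1],[0,0,-0.16,0,0,0,1],[0,0,-0.16,0,0,0,1],[0,0,-0.16,0,0,0,1],[0,0,-0.16,0,0,0,1],[0,0,-0.16,0,0,0,1],[0,0,-0.16,0,0,0,1],[0,0,-0.12,0,0,0,1],[0,0,-0.05,0,0,0,1]]'
python3 - <<'E'
from h import *
p=env.read_camera("side"); save(p,"s1.png")
# spout at centre x, y; scoop +x toward robot(yaw 180): grip = spout+60 outward
rel((525+60,53,258),(180,0,180))
E
```

```text
t: 8.25
eef_pos: [507.0, 249.9, 258.0]
tcp_rot: [3.141, 0.001, 0.066]
ft_force: [0.4, -0.3, 0.4]
opening: 0.005
grip_force: 0.0
t: 10.75
eef_pos: [507.0, 249.9, 257.9]
tcp_rot: [-3.141, -0.001, 3.106]
ft_force: [-0.0, 0.6, 0.7]
opening: 0.006
grip_force: 0.0
t 10.8 pos [507.  249.9 257.9] rpy [-180.    -0.   178.1] q [ 0.34  0.34  1.6  -0.    1.2  -1.2 ] F [-0.4  0.1 -0.8] open 0.004
rotvec [-0.    -0.001 -0.034] shift cm, axes now [-8.450e+00 -1.941e+01 -1.000e-02] axes after turn [-7.800e+00 -1.969e+01 -1.000e-02]
```

View pics/s1.png

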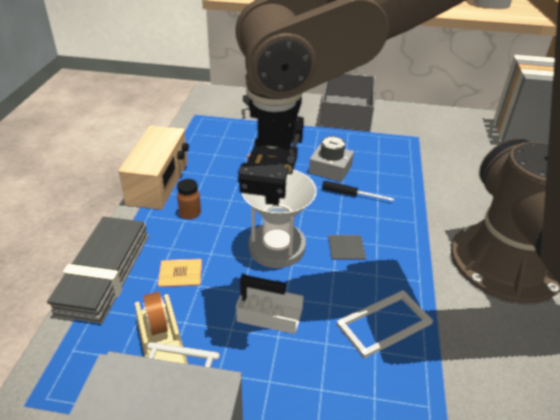

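```bash

python3 -m inch '[[0,0,0.15,0,0,0,-1],[0,0,0.18,0,0,0,-1],[0,0,0.18,0,0,0,-1],[0,0,0.18,0,0,0,-1],[0,0,0.18,0,0,0,-1],[0,0,0.18,0,0,0,-1],[0,0,0.18,0,0,0,-1],[0,0,0.18,0,0,0,-1],[0,0,0.18,0,0,0,-1],[0,0,0.18,0,0,0,-1],[0,0,0.18,0,0,0,-1],[0,0,0.18,0,0,0,-1],[0,0,0.18,0,0,0,-1],[0,0,0.18,0,0,0,-1],[0,0,0.18,0,0,0,-1],[0,0,0.18,0,0,0,-1],[0,0,0.18,0,0,0,-1],[0,0,0.16,0,0,0,-1],[0,0,0,0,0,0,-1]]'
python3 - <<'E'
from h import *
p=env.read_camera("wrist"); w=cloud(p); save(p,"w2.png")
print("bar",rect(w,(515,245),90,85,110))
print("scoop all",rect(w,(505,245),90,25,110))
rel((507,250,68),(180,0,-4.9))
p=env.read_camera("side"); w=cloud(p)
print("bar",rect(w,(515,245),90,85,110))
print("scoop all",rect(w,(505,245),90,25,110))
p=env.read_camera("side");
for r in env.find_in(p,"piece0"): print(np.round(rot(p)@np.array(r["centre"])+p["position"],1),r["score"])
E
```

```text
t: 13.18
eef_pos: [507.1, 249.9, 258.0]
tcp_rot: [3.141, 0.001, -0.086]
ft_force: [0.6, -0.4, -0.1]
opening: 1.001
grip_force: 0.0
bar (1274, array([520.9, 249. ]), array([13.8, 88.9]), 84.7, 'med z', 98.9, 'pca deg', 174.7)
scoop all (2295, array([505.7, 250.4]), array([ 66. , 119.8]), 85.0, 'med z', 97.5, 'pca deg', 173.7)
t 13.22 pos [507.2 249.9 258.1] rpy [180.    0.   -4.8] q [ 0.34  0.34  1.6  -0.    1.2   2.  ] F [ 0.8 -0.4 -0.5] open 0.998
rotvec [0.    0.    0.002] shift cm, axes now [-1.000e-02 -1.000e-02  1.901e+01] axes after turn [-2.000e-02 -1.000e-02  1.901e+01]
bar (476, array([523.4, 250.3]), array([17. , 90.4]), 85.3, 'med z', 97.9, 'pca deg', 175.1)
scoop all (1491, array([508.5, 250.8]), array([ 70.1, 120.2]), 85.0, 'med z', 41.2, 'pca deg', 0.3)
[549.4 235.4  25.6] 0.61
[521.1 238.3  26.1] 0.59
```

View pics/w2.png

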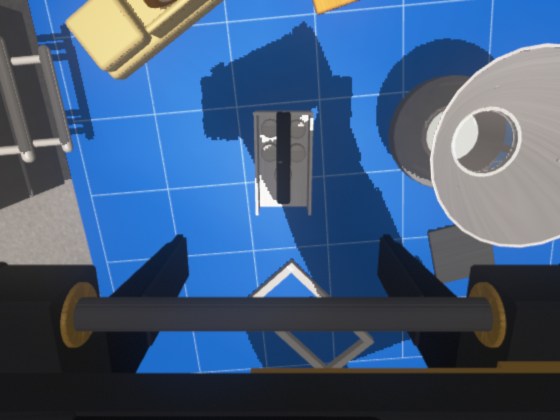

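```bash

python3 - <<'E'
from h import *
for cam in ["wrist","side","top"]:
    p=env.read_camera(cam); s=env.state()
    T=R.from_euler('xyz',s["tcp_rot"])
    print(cam,np.round(p["position"],1),np.round(p["orientation"],2))
    for o in [(0,0,0),(0,47,-5),(0,-47,-5),(0,0,-60)]:
        P=T.apply(o)+s["eef_pos"]; c=rot(p).T@(P-np.array(p["position"]))
        print(o,np.round([c[0]/c[2]*p["fx"]+p["cx"],c[1]/c[2]*p["fy"]+p["cy"],c[2]]))
    w=cloud(p)
    m=(np.hypot(w[...,0]-507,w[...,1]-250)<110)&(w[...,2]>230)&(w[...,2]<420)
    q=w[m]; print(len(q), [ (z,np.round(np.nanmin(q[abs(q[:,2]-z)<8],0)),np.round(np.nanmax(q[abs(q[:,2]-z)<8],0))) for z in (245,255,265,275,300,330) if (abs(q[:,2]-z)<8).any()])
E
```

```text
wrist [582.1 244.6 461.8] [ 2.87 -0.   -1.66]
(0, 0, 0) [284. 229. 216.]
(0, 47, -5) [366. 232. 212.]
(0, -47, -5) [202. 232. 211.]
(0, 0, -60) [285. 278. 159.]
69624 [(300, array([491., 196., 292.]), array([522., 304., 308.])), (330, array([497., 193., 322.]), array([523., 308., 338.]))]
side [402.9 919.8 835.7] [-2.25 -0.02 -2.98]
(0, 0, 0) [272. 219. 890.]
(0, 47, -5) [278. 200. 923.]
(0, -47, -5) [265. 234. 851.]
(0, 0, -60) [272. 191. 853.]
2919 [(300, array([501., 299., 292.]), array([524., 307., 308.])), (330, array([497., 203., 322.]), array([524., 310., 338.]))]
top [ 405.6   37.5 1158.6] [-3.02 -0.   -1.58]
(0, 0, 0) [158. 212. 906.]
(0, 47, -5) [183. 214. 900.]
(0, -47, -5) [133. 210. 901.]
(0, 0, -60) [150. 209. 846.]
1193 []
```

```bash

cat >> h.py <<'E'
def tips(cams=("side",)):
    s=env.state(); x,y,z=s["eef_pos"]
    for cam in cams:
        p=env.read_camera(cam); w=cloud(p)
        m=(np.hypot(w[...,0]-x,w[...,1]-y)<90)&(w[...,2]>z-40)&(w[...,2]<z+100)
        q=w[m]; q=q[np.argsort(q[:,2])]
        print(cam,"open",round(s["opening"],3),"tcp",np.round(s["eef_pos"],1),"lowest",np.round(q[:200:25],0).tolist())
    return p
E
python3 -c "
from h import *
tips(('side','wrist'))"
python3 -m inch '[[0,0,0,0,0,0,1],[0,0,0,0,0,2,1],[0,0,0,0,0,3,1],[0,0,0,0,0,3,1],[0,0,0,0,0,1,1],[0,0,0,0,0,0,1],[0,0,0,0,0,0,1],[0,0,0,0,0,0,1],[0,0,0,0,0,0,1],[0,0,0,0,0,0,1],[0,0,0,0,0,0,1]]'
python3 -c "
from h import *
p=tips(('side','wrist'));save(p,'w3.png')"
```

```text
side open 0.998 tcp [507.2 249.9 258.3] lowest [[505.0, 302.0, 293.0], [507.0, 302.0, 296.0], [519.0, 305.0, 301.0], [501.0, 300.0, 306.0], [518.0, 305.0, 310.0], [521.0, 305.0, 314.0], [513.0, 305.0, 317.0], [519.0, 306.0, 321.0]]
wrist open 0.998 tcp [507.2 249.9 258.3] lowest [[521.0, 301.0, 291.0], [513.0, 200.0, 292.0], [513.0, 298.0, 293.0], [522.0, 301.0, 293.0], [519.0, 298.0, 293.0], [501.0, 299.0, 294.0], [505.0, 203.0, 294.0], [508.0, 203.0, 295.0]]
t: 15.0
eef_pos: [507.3, 250.0, 168.4]
tcp_rot: [3.142, -0.0, -0.086]
ft_force: [0.1, 0.1, -0.5]
opening: 0.005
grip_force: 0.0
side open 0.005 tcp [507.3 250.  168.4] lowest [[511.0, 253.0, 203.0]]
wrist open 0.005 tcp [507.3 250.  168.4] lowest [[517.0, 248.0, 201.0], [516.0, 251.0, 203.0], [518.0, 254.0, 205.0], [517.0, 248.0, 206.0], [516.0, 250.0, 208.0], [518.0, 254.0, 210.0], [516.0, 250.0, 211.0], [516.0, 248.0, 212.0]]
```

View pics/w3.png

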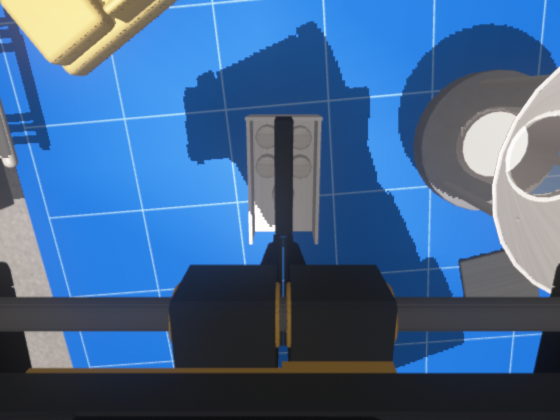

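```bash

python3 -m inch '[[0,0,0,-0.4,0,1,-1],[0,0,0,0,0,2,-1],[0,0,0,0,0,2,-1],[0,0,0,0,0,2,-1],[0,0,0,0,0,1,-1],[0,0,0,0,0,2,-1],[0,0,0,0,0,2,-1],[0,0,0,0,0,1,-1],[0,0,0,0,0,0.3,-1],[0,0,0,0,0,0,1],[0,0,0,0,0,0,1],[0,0,0,0,0,0,1],[0,0,0,0,0,0,1],[0,0,0,0,0,0,1],[0,0,0,0,0,0,1],[0,0,0,0,0,0,1],[0,0,0,0,0,0,1],[0,0,0,0,0,0,1],[0,0,0,0,0,0,1],[0,0,0,0,0,0,1]]'

```

```text
t: 17.6
eef_pos: [503.2, 250.3, 35.2]
tcp_rot: [3.141, 0.0, -0.086]
ft_force: [-0.3, -0.6, -1.3]
opening: 0.146
grip_force: 30.0
```

```bash

python3 -m inch '[[0,0,0,0,0,-0.4,1],[0,0,0,0,0,-1,1],[0,0,0,0,0,-1.6,1],[0,0,0,0,0,-2,1],[0,0,0,0,0,-2,1],[0,0,0,0,0,-2,1],[0,0,0,0,0,-2,1],[0,0,0,0,0,-2,1],[0,0,0,0,0,-2,1],[0,0,0,0,0,-2,1],[0,0,0,0,0,-1.5,1],[0,0,0,0,0,-0.5,1],[0,0,-0.05,0,0,0,1],[0,0,-0.1,0,0,0,1]]'
python3 -m inch '[[0,0,-0.15,0,0,0,1],[0,0,-0.16,0,0,0,1],[0,0,-0.16,0,0,0,1],[0,0,-0.16,0,0,0,1],[0,0,-0.16,0,0,0,1],[0,0,-0.16,0,0,0,1],[0,0,-0.16,0,0,0,1],[0,0,-0.16,0,0,0,1],[0,0,-0.16,0,0,0,1],[0,0,-0.16,0,0,0,1],[0,0,-0.16,0,0,0,1],[0,0,-0.16,0,0,0,1],[0,0,-0.16,0,0,0,1],[0,0,-0.16,0,0,0,1],[0,0,-0.16,0,0,0,1],[0,0,-0.16,0,0,0,1],[0,0,-0.16,0,0,0,1],[0,0,-0.16,0,0,0,1],[0,0,-0.12,0,0,0,1],[0,0,-0.08,0,0,0,1]]'
python3 - <<'E'
from h import *
p=env.read_camera("side"); w=cloud(p); save(p,"s2.png")
print("bar",rect(w,(507,250),100,270,298))
print("scoop low",rect(w,(507,250),110,185,240))
p=env.read_camera("top"); w=cloud(p)
print("scoop low",rect(w,(507,250),110,185,240))
rel((525+60,53,225),(180,0,180))
E
```

```text
t: 19.35
eef_pos: [503.0, 250.2, 225.0]
tcp_rot: [3.141, 0.001, 0.066]
ft_force: [-0.7, -0.1, -3.8]
opening: 0.145
grip_force: 30.0
t: 21.85
eef_pos: [503.0, 250.2, 224.8]
tcp_rot: [-3.141, -0.001, 3.137]
ft_force: [-0.3, 0.3, -3.7]
opening: 0.143
grip_force: 30.0
bar (399, array([483.7, 255.6]), array([89.1, 20.2]), 7.7, 'med z', 281.2, 'pca deg', 7.4)
scoop low (2671, array([500.3, 251.9]), array([ 70.6, 120.3]), 89.5, 'med z', 213.0, 'pca deg', 164.7)
scoop low (149, array([498.6, 222.4]), array([ 14.4, 118.6]), 89.7, 'med z', 213.3, 'pca deg', 2.0)
t 21.95 pos [503.1 250.2 224.9] rpy [-180.    -0.   179.6] q [ 0.34  0.36  1.66 -0.    1.13 -1.22] F [-0.   1.1 -3. ] open 0.146
rotvec [-0.    -0.001 -0.007] shift cm, axes now [-8.330e+00 -1.967e+01 -1.000e-02] axes after turn [-8.190e+00 -1.972e+01 -1.000e-02]
```

View pics/s2.png

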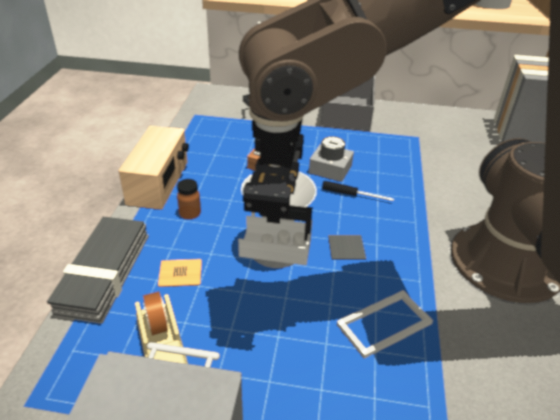

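```bash

python3 -m inch '[[0,0,0,0.1,-0.5,0,1],[0,0,0,0.3,-1.1,0,1],[0,0,0,0.5,-1.7,0,1],[0,0,0,0.5,-2,0,1],[0,0,0,0.5,-2,0,1],[0,0,0,0.6,-2,0,1],[0,0,0,0.6,-2,0,1],[0,0,0,0.6,-2,0,1],[0,0,0,0.5,-2,0,1],[0,0,0,0.4,-1.8,0,1],[0,0,0,0.3,-1.3,0,1],[0,0,0,0.1,-0.9,0,1],[0,0,0,0,-0.4,0,1],[0,0,0,0,0,0,1]]'
python3 - <<'E'
from h import *
p=env.read_camera("top"); w=cloud(p)
print("scoop low",rect(w,(450,53),110,205,250))
p=env.read_camera("side"); w=cloud(p)
print("scoop low",rect(w,(450,53),110,190,235))
print("rim",rect(w,(560,53),70,165,182))
rel((453,53,225),(180,0,180))
E
```

```text
t: 23.7
eef_pos: [451.9, 53.7, 225.3]
tcp_rot: [-3.142, 0.0, 3.134]
ft_force: [0.0, -0.3, -2.2]
opening: 0.145
grip_force: 30.0
scoop low (169, array([398.8,  52.9]), array([65.9, 20.5]), 88.8, 'med z', 215.9, 'pca deg', 89.3)
scoop low (1955, array([449.8,  55.6]), array([120. ,  74.1]), 0.1, 'med z', 214.3, 'pca deg', 161.0)
rim (253, array([578.4,  51.5]), array([139.2,  52.7]), 86.5, 'med z', 170.7, 'pca deg', 79.5)
t 23.8 pos [451.8  54.  225.3] rpy [180.   -0.  179.6] q [-0.03  0.2   1.89  0.    1.05 -1.59] F [ 0.8 -0.3 -2.5] open 0.145
rotvec [ 0.    -0.    -0.008] shift cm, axes now [-0.12 -0.1   0.03] axes after turn [-0.12 -0.1   0.03]
```

```bash

python3 -m inch '[[0,0.05,0,-0.15,0,-0.3,1],[0,0.087,0,-0.27,0,-0.5,1],[0,0.087,0,-0.27,0,-0.5,1],[0,0.05,0,-0.15,0,-0.3,1],[0,0.05,0,-0.15,0,-0.3,1],[0,0.05,0,-0.15,0,-0.3,1],[0,0.05,0,-0.15,0,-0.3,1],[0,0.05,0,-0.15,0,-0.3,1],[0,0.05,0,-0.15,0,-0.3,1],[0,0.05,0,-0.15,0,-0.3,1],[0,0.05,0,-0.15,0,-0.3,1],[0,0.05,0,-0.15,0,-0.3,1],[0,0.05,0,-0.15,0,-0.3,1],[0,0.05,0,-0.15,0,-0.3,1]]'
python3 - <<'E'
from h import *
p=env.read_camera("side"); save(p,"s3.png")
q=env.read_camera("top"); cv2.imwrite("pics/st3.png",np.hstack([p["img"][100:360,170:400,::-1],q["img"][100:360,150:380,::-1]]))
rel((453,53,225),(180,0,180))
E
```

```text
t: 25.55
eef_pos: [489.4, 53.8, 259.1]
tcp_rot: [-3.141, -0.775, 3.134]
ft_force: [0.0, 0.1, -1.4]
opening: 0.15
grip_force: 30.0
t 25.65 pos [489.5  53.8 258.2] rpy [-180.   -44.4  179.6] q [-0.02  0.62  1.35 -0.01  1.95 -1.58] F [-0.2  0.3 -2.2] open 0.145
rotvec [ 0.003 -0.775 -0.007] shift cm, axes now [ 0.29 -0.1   4.93] axes after turn [ 3.65 -0.08  3.32]
```

View pics/st3.png

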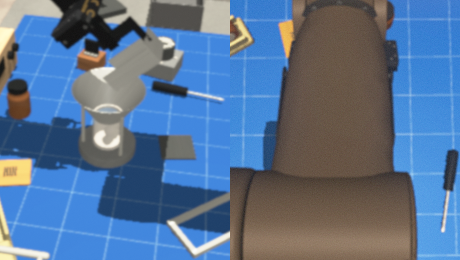

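```bash

python3 -m inch '[[0,0.08,0,-0.25,0,-0.45,1],[0,0.08,0,-0.25,0,-0.45,1],[0,0.08,0,-0.25,0,-0.45,1],[0,0.08,0,-0.25,0,-0.45,1],[0,0.08,0,-0.25,0,-0.45,1],[0,0,0,0,0,0,1],[0,0,0,0,0,0,1],[0,0,0,0,0,0,1]]'
python3 - <<'E'
from h import *
p=env.read_camera("side")
cv2.imwrite("pics/s4.png",cv2.resize(p["img"][150:300,190:370,::-1],None,fx=4,fy=4,interpolation=cv2.INTER_CUBIC))
for r in env.find_in(p,"piece0"): print(np.round(rot(p)@np.array(r["centre"])+p["position"],1),r["score"])
rel((453,53,225),(180,0,180))
E
```

```text
t: 26.65
eef_pos: [514.1, 53.3, 263.4]
tcp_rot: [-3.141, -1.171, 3.134]
ft_force: [-0.5, -0.3, -2.1]
opening: 0.145
grip_force: 30.0
[ 427.8 -256.3   50.9] 0.57
[ 428.1 -268.4   82.9] 0.51
t 26.75 pos [514.1  53.2 263.3] rpy [-180.   -67.1  179.5] q [-0.02  0.84  1.15 -0.01  2.32 -1.58] F [ 0.1 -0.1 -2.1] open 0.146
rotvec [ 0.004 -1.172 -0.007] shift cm, axes now [-1.15 -0.07  7.12] axes after turn [ 6.11 -0.02  3.83]
```

View pics/s4.png

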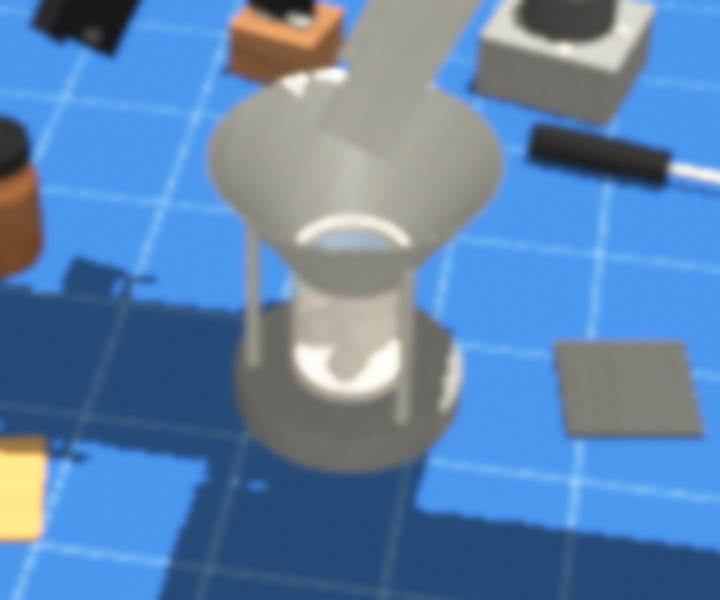

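```bash

python3 -m inch '[[0,0,0,1.4,0,-0.6,1],[0,0,0,1.4,0,-0.6,1],[0,-0.167,0,0.51,0,0.96,1],[0,-0.167,0,0.51,0,0.96,1],[0,-0.167,0,0.51,0,0.96,1],[0,-0.167,0,0.51,0,0.96,1],[0,-0.167,0,0.51,0,0.96,1],[0,-0.167,0,0.51,0,0.96,1],[0,-0.17,0,0.51,0,0.96,1],[0,0,0,-1,3,0,1],[0,0,0,-1.2,4,0,1],[0,0,0,-1.2,4,0,1],[0,0,0,-1.2,4,0,1],[0,0,0,-0.6,3,0,1],[0,0,0,0,1.5,0,1],[0,0,0,0,0,0,1]]'
python3 - <<'E'
from h import *
p=env.read_camera("wrist"); save(p,"w5.png")
print(p["position"])
rel((507,250,36),(180,0,178))
E
```

```text
t: 28.75
eef_pos: [501.6, 248.5, 264.7]
tcp_rot: [-3.141, -0.002, 3.135]
ft_force: [0.0, -0.2, -1.8]
opening: 0.148
grip_force: 30.0
[423.69441079 250.11051879 468.47342335]
t 28.8 pos [501.7 247.9 264.7] rpy [-1.800e+02 -1.000e-01  1.796e+02] q [ 0.34  0.32  1.6   0.    1.22 -1.22] F [ 0.3  0.1 -1.9] open 0.143
rotvec [-0.    -0.002  0.028] shift cm, axes now [-0.58  0.23 22.87] axes after turn [-0.52  0.23 22.87]
```

View pics/w5.png

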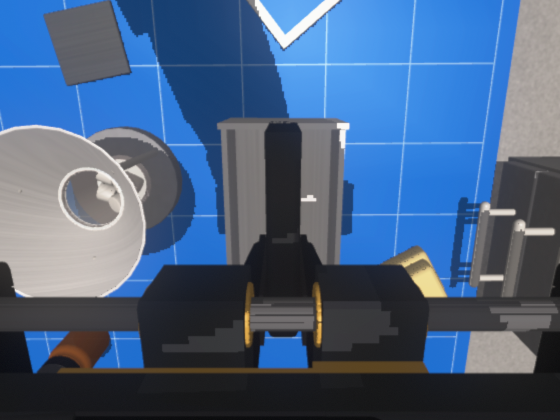

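```bash

python3 -m inch '[[0,0,0,-0.5,0.2,3,1],[0,0,0,0,0,5,1],[0,0,0,0,0,5,1],[0,0,0,0,0,4,1],[0,0,0,0,0,3,1],[0,0,0,0,0,1.8,1],[0,0,0,0,0,0.8,1],[0,0,0,0,0,0.3,1],[0,0,0,0,0,0,1]]'
```

```text
t: 29.92
eef_pos: [507.0, 250.1, 36.0]
tcp_rot: [3.141, -0.001, 3.134]
ft_force: [0.7, -0.4, -1.7]
opening: 0.148
grip_force: 30.0
```

```bash

python3 -m inch '[[0,0,0,0,0,0.12,1],[0,0,0,0,0,0,-1],[0,0,0,0,0,0,-1],[0,0,0,0,0,0,-1],[0,0,0,0,0,0,-1],[0,0,0,0,0,-2,-1],[0,0,0,0,0,-5,-1],[0,0,0,0,0,-6,-1],[0,0,0,0,0,-6,-1],[0,0,0,0,0,-2,-1]]'
python3 - <<'E'
from h import *
p=env.read_camera("side"); w=cloud(p)
print("bar",rect(w,(495,250),90,85,110))
print("scoop all",rect(w,(507,250),90,25,110)); print("wall tops",rect(w,(507,250),90,36,46))
print("in neck/funnel",rect(w,(525,53),28,30,100))
rel((620,-267,255),(180,0,165))
E
```

```text
t: 31.18
eef_pos: [507.8, 250.6, 248.0]
tcp_rot: [3.14, 0.003, 3.134]
ft_force: [0.7, 0.4, -0.6]
opening: 0.991
grip_force: 0.0
bar (472, array([489. , 252.2]), array([18.4, 89.3]), 89.5, 'med z', 98.2, 'pca deg', 179.8)
scoop all (1312, array([503.9, 252.6]), array([ 69.9, 119.3]), 89.8, 'med z', 50.1, 'pca deg', 175.2)
wall tops (234, array([503.8, 253.2]), array([ 67.8, 119.7]), 88.5, 'med z', 40.0, 'pca deg', 166.8)
in neck/funnel (7, array([523.2,  27.5]), array([ 4. , 27.9]), 83.4, 'med z', 92.3, 'pca deg', 174.1)
t 31.23 pos [508.1 250.7 248.9] rpy [179.9   0.2 179.6] q [ 0.34  0.34  1.62  0.    1.18 -1.22] F [0.6 0.4 1.8] open 0.994
rotvec [0.003 0.004 0.254] shift cm, axes now [-11.59 -51.68  -0.67] axes after turn [-24.21 -47.11  -0.61]
```

```bash

python3 -m inch '[[0,0,0.127,0,0,0,-1],[0,0,0.127,0,0,0,-1],[0,0,0,-2.4,-4.7,0,-1],[0,0,0,-2.4,-4.7,0,-1],[0,0,0,-2.4,-4.7,0,-1],[0,0,0,-2.4,-4.7,0,-1],[0,0,0,-2.4,-4.7,0,-1],[0,0,0,-2.4,-4.7,0,-1],[0,0,0,-2.4,-4.7,0,-1],[0,0,0,-2.4,-4.7,0,-1],[0,0,0,-2.4,-4.7,0,-1],[0,0,0,-2.4,-4.7,4,-1],[0,0,0,0,0,4,-1],[0,0,0,0,0,2,-1],[0,0,0,0,0,0,-1]]'
python3 - <<'E'
from h import *
p=env.read_camera("wrist"); w=cloud(p)
print("bow",rect(w,(620,-266),40,62,100)); print("bow top",rect(w,(620,-266),40,84,95))
print("stand",rect(w,(620,-266),50,36,48))
p=env.read_camera("side"); w=cloud(p)
m=(np.hypot(w[...,0]-620,w[...,1]+266)<90)&(w[...,2]>130)&(w[...,2]<260)
q=w[m]
for z in (190,200,215): 
  s=q[abs(q[:,2]-z)<7]; print(z,len(s),s.min(0) if len(s) else 0,s.max(0) if len(s) else 0)
p=env.read_camera("wrist"); w=cloud(p); T=env.state()
m=(np.hypot(w[...,0]-620,w[...,1]+266)<90)&(w[...,2]>130)&(w[...,2]<190); q=w[m]
l=(q-T["eef_pos"])@R.from_euler('xyz',T["tcp_rot"]).as_matrix()
print("finger tips tool frame",np.round(l.min(0)),np.round(l.max(0)),[ (np.round(l[b].min(0)),np.round(l[b].max(0))) for b in (l[:,1]>20,l[:,1]<-20) if b.any()])
rel((620,-267,120),(180,0,165))
E
```

```text
t: 33.1
eef_pos: [615.4, -262.6, 143.7]
tcp_rot: [3.141, -0.006, 2.88]
ft_force: [0.6, 0.7, 0.1]
opening: 1.001
grip_force: 0.0
bow (801, array([ 618.1, -267.5]), array([ 9.2, 43.7]), 75.0, 'med z', 87.6, 'pca deg', 164.6)
bow top (726, array([ 618.2, -267.4]), array([ 9.1, 43.5]), 75.0, 'med z', 87.7, 'pca deg', 164.6)
stand (3601, array([ 618.6, -267.6]), array([54.1, 64.8]), 74.1, 'med z', 42.2, 'pca deg', 166.5)
190 75 [ 594.37277178 -313.3748135   183.20278274] [ 643.37570175 -204.49388628  196.89023988]
200 89 [ 592.23863203 -312.55554587  193.01370999] [ 643.3979039  -202.98432525  205.78241476]
215 94 [ 593.27534746 -314.82842094  208.02549261] [ 642.28961782 -201.21005811  221.27996316]
finger tips tool frame [ -9. -52. -43.] [ 14.  53. -32.] [(array([ -8.,  47., -43.]), array([ 14.,  53., -32.])), (array([ -9., -52., -43.]), array([ 14., -47., -33.]))]
t 33.25 pos [ 616.8 -263.   147. ] rpy [-180.   -0.  165.] q [-0.5   0.59  1.48 -0.    1.08 -1.81] F [-0.4  0.2 -0.1] open 1.003
rotvec [-0.001 -0.001  0.   ] shift cm, axes now [-0.41 -0.31  2.7 ] axes after turn [-0.41 -0.31  2.7 ]
```

```bash

python3 -m inch '[[0,0,0,-0.55,-0.37,3,-1],[0,0,0,0,0,4,-1],[0,0,0,0,0,4,0.2],[0,0,0,0,0,1.5,0.4],[0,0,0,0,0,0.3,0.6],[0,0,0,0,0,0,1],[0,0,0,0,0,0,1],[0,0,0,0,0,0,1],[0,0,0,0,0,0,1],[0,0,0,0,0,0,1],[0,0,0,0,0,0,1],[0,0,0,0,0,0,1],[0,0,0,0,0,0,1]]'
python3 - <<'E'
from h import *
s=env.state(); print(s["eef_pos"],s["opening"],s["grip_force"],s["ft_force"])
p=env.read_camera("top"); w=cloud(p)
c=(428,-290)
print("sw top",rect(w,c,45,84,96))
m=(np.hypot(w[...,0]-428,w[...,1]+291)<28)&(w[...,2]<84)&(w[...,2]>40)
print(np.round(w[m],0)[::4].tolist())
E
```

```text
t: 34.88
eef_pos: [620.5, -268.0, 18.1]
tcp_rot: [-3.141, -0.002, 2.88]
ft_force: [0.9, 0.9, 0.2]
opening: 0.105
grip_force: 30.0
[ 620.51510348 -267.95695751   18.14447012] 0.10469714555626283 29.99985784292221 [0.8714912  0.90616002 0.19226504]
sw top 0
[]
```

```bash

python3 -m inch '[[0,0,0,0,0,-1,1],[0,0,0,0,0,-2.5,1],[0,0,0,0,0,-3,1],[0,0,0,0,0,-4,1],[0,0,0,1,-0.7,-3,1],[0,0,0,3,-1.5,-1,1],[0,0,0,3,-1.5,0,1],[0,0,0,2,-1,0,1],[0,0,0,0,0,0,1],[0,0,0,0,0,0,1]]'
cat > sl.py <<'E'
from h import *
np.set_printoptions(precision=1,suppress=True)
T=env.state()
p=env.read_camera("wrist"); w=cloud(p); c=np.array([428,-290.])
for _ in range(3):
    m=(np.hypot(w[...,0]-c[0],w[...,1]-c[1])<45)&(w[...,2]>84)&(w[...,2]<96)
    q=w[m]; cc,rad=cv2.minEnclosingCircle(q[:,:2].astype(np.float32)); c=np.array(cc)
print("top",len(q),c,rad,np.median(q[:,2]))
m=(np.hypot(w[...,0]-c[0],w[...,1]-c[1])<27)&(w[...,2]<84)
q=w[m]
if len(q)>10:
  print("deep",len(q),cv2.minAreaRect(q[:,:2].astype(np.float32)),np.median(q[:,2]))
# colour plot ascii: ortho map of switch top
M=cv2.cvtColor(p["img"],cv2.COLOR_RGB2GRAY)
m=(np.hypot(w[...,0]-c[0],w[...,1]-c[1])<28); g=M[m]
print("gray pct",np.percentile(g,[5,25,50,75,95]))
# homography sample of plane z=90
X,Y=np.meshgrid(np.arange(-32,33,.5),np.arange(-32,33,.5))
P=np.stack([X+c[0],Y+c[1],0*X+90],-1); cc=(P-np.array(p["position"]))@rot(p)
u=(cc[...,0]/cc[...,2]*p["fx"]+p["cx"]).astype(np.float32); v=(cc[...,1]/cc[...,2]*p["fy"]+p["cy"]).astype(np.float32)
o=cv2.remap(M,u,v,cv2.INTER_LINEAR); np.save("o.npy",o)
for r in o[::4]: print(' '.join("%3d"%x for x in r[::4]))
q=env.trace(p,"key"); print([(r["score"],r["mask"].sum()) for r in q][:2])
# key bits below tip
m=(np.hypot(w[...,0]-T["eef_pos"][0],w[...,1]-T["eef_pos"][1])<60)&(w[...,2]>T["eef_pos"][2]-25)
l=(w[m]-T["eef_pos"])@R.from_euler('xyz',T["tcp_rot"]).as_matrix()
for a,b in ((-32,-18),(-18,-12),(-12,-6),(-4,24)):
    k=l[(l[:,2]>a)&(l[:,2]<b)&(abs(l[:,1])<30)]
    if len(k): print("tool z",a,b,len(k),k.min(0),k.max(0))
rel((428,-290,138),(180,0,165))
E
python3 sl.py
```

```text
t: 36.17
eef_pos: [522.4, -290.1, 163.8]
tcp_rot: [-3.141, -0.001, 2.88]
ft_force: [-0.0, 0.3, 0.6]
opening: 0.103
grip_force: 30.0
top 6015 [ 425.2 -290.8] 32.959983825683594 89.50893899013471
deep 615 ((425.2309875488281, -290.68035888671875), (46.479217529296875, 45.6194953918457), 74.91221618652344) 83.09966762980702
gray pct [118. 217. 252. 253. 254.]
149 149 149 150 206 149 144 145 162 168 181 191 193 170 161 159 150 147 137 178 190 197 197 198 198 197 194 193 193 194 193 194 193
150 150 147 154 182 164 181 192 197 195 170 140 128 127 129 131 131 130 131 130 125 131 156 185 197 197 194 194 195 195 194 193 193
146 160 179 189 195 199 200 199 161 125 130 132 124  99  91 106 146 203 245 223 124 134 131 122 148 190 196 195 196 194 193 193 193
192 196 197 197 199 200 192 141 126 125  99  96 127 192 247 249 251 251 251 244  94  88  99 129 128 123 178 195 195 193 191 191 191
196 197 197 199 200 183 130 131 141 187 225 250 252 251 252 252 251 252 251 251 132 121 155 205 113 132 126 148 193 191 190 190 191
198 198 199 200 188 127 135 248 252 252 252 252 252 252 252 252 251 252 252 252 2
[... 3213 characters left out ...]
6 183
201 201 203 204 204 204 206 184 133 133 130 123 104 195 253 243 214 158 121 103 106 120 130 126 115 109 127 158 196 196 195 194 175
201 202 203 205 206 205 205 205 204 184 150 129 132 145 152 130 125 125 132 132 131 126 118 143 154 139 149 197 196 196 194 193 193
199 202 203 203 204 203 204 205 204 203 202 195 170 143 131 128 127 125 124 145 150 178 173 197 199 197 196 196 195 195 193 192 193
[(0.6, np.int64(2381))]
tool z -32 -18 483 [ 11.1  -9.7 -31.7] [ 22.4  10.2 -22.7]
t 36.27 pos [ 522.5 -289.9  163.4] rpy [-180.    -0.1  165. ] q [-0.6  0.5  1.6 -0.   1.  -1.9] F [ 0.4  0.8 -0.6] open 0.105
rotvec [-0. -0.  0.] shift cm, axes now [ 9.1 -2.5  2.6] axes after turn [ 9.1 -2.5  2.5]
```

```bash

python3 - <<'E'
from h import *
o=np.load("o.npy"); X,Y=np.meshgrid(np.arange(-32,33,.5),np.arange(-32,33,.5))
c=np.array([425.2,-290.8])
for th in (160,200,228):
    m=(np.hypot(X,Y)<19)&(o<th); n,lab=cv2.connectedComponents(m.astype(np.uint8)); k=np.bincount(lab[m]).argmax()
    q=np.stack([X[lab==k],Y[lab==k]],-1).astype(np.float32); r=cv2.minAreaRect(q)
    e,V=np.linalg.eigh(np.cov(q.T)); print(th,len(q),r,"pca",np.degrees(np.arctan2(V[1,1],V[0,1]))%180, q.mean(0)+c)
E
```

```text
160 1192 ((0.3283681869506836, 0.3477973937988281), (11.783039093017578, 25.652925491333008), 75.25643920898438) pca 165.2620244958986 [ 425.5204698 -290.4887584]
200 1384 ((0.2647066116333008, 0.3088226318359375), (13.339459419250488, 26.800186157226562), 75.96376037597656) pca 164.8377657860077 [ 425.4142341  -290.49761559]
228 2121 ((0.020915985107421875, 0.040368080139160156), (17.526325225830078, 31.403385162353516), 75.1413803100586) pca 165.8499712017224 [ 425.10311174 -290.62201792]
```

```bash

python3 -m inch '[[0,0,0,1.5,-0.4,0,1],[0,0,0,3,-0.9,0,1],[0,0,0,3,-0.9,1,1],[0,0,0,1.62,-0.4,2,1],[0,0,0,0,0,2,1],[0,0,0,0,0,0.3,1],[0,0,0,0,0,0,1],[0,0,0,0,0,0,1]]'
python3 -c "
from h import *
rel((427.6,-291.4,66),(180,0,165.3))
p=env.read_camera('side');w=cloud(p)
m=(np.hypot(w[...,0]-425,w[...,1]+291)<40)&(w[...,2]>92)&(w[...,2]<155);q=w[m];print(len(q))
for a in range(92,150,6):
  k=q[(q[:,2]>=a)&(q[:,2]<a+6)]
  if len(k)>3: print(a,len(k),np.round(k.min(0)),np.round(k.max(0)))
"
```

```text
t: 37.28
eef_pos: [427.1, -291.7, 111.2]
tcp_rot: [-3.141, -0.001, 2.88]
ft_force: [-0.6, -0.0, -0.4]
opening: 0.104
grip_force: 30.0
t 37.27 pos [ 427.1 -291.7  111.2] rpy [-1.799e+02 -1.000e-01  1.650e+02] q [-0.73  0.43  1.9  -0.    0.81 -2.03] F [-0.6 -0.  -0.4] open 0.104
rotvec [-0.001 -0.001 -0.005] shift cm, axes now [-0.05  0.04  4.52] axes after turn [-0.04  0.04  4.52]
214
92 29 [ 401. -306.   92.] [ 451. -254.   95.]
98 7 [ 423. -295.  101.] [ 437. -288.  104.]
104 9 [ 419. -293.  105.] [ 438. -285.  109.]
110 17 [ 419. -289.  110.] [ 440. -283.  116.]
116 14 [ 420. -289.  117.] [ 438. -280.  122.]
122 20 [ 418. -293.  122.] [ 439. -281.  128.]
128 12 [ 423. -293.  129.] [ 440. -284.  132.]
134 22 [ 410. -288.  135.] [ 451. -277.  140.]
140 39 [ 408. -293.  140.] [ 449. -271.  146.]
146 30 [ 409. -293.  146.] [ 449. -279.  151.]
```

```bash

python3 -m inch '[[0,0,-0.005,-0.04,0.04,0.6,1],[0,0,0,0,0,0.6,1],[0,0,0,0,0,0.6,1],[0,0,0,0,0,0.6,1],[0,0,0,0,0,0,1]]'
```

```text
t: 37.95
eef_pos: [427.0, -291.1, 86.0]
tcp_rot: [-3.141, -0.003, 2.885]
ft_force: [-0.7, -0.4, -1.0]
opening: 0.106
grip_force: 30.0
```

Tip is 14 mm inside the slot with no force. Continuing.

```bash

python3 -m inch '[[0,0,0,0,0,0.6,1],[0,0,0,0,0,0.6,1],[0,0,0,0,0,0.5,1],[0,0,0,0,0,0.2,1],[0,0,0,0,0,0.1,1],[0,0,0,0,0,0,1]]'
```

```text
t: 38.7
eef_pos: [427.2, -291.3, 66.6]
tcp_rot: [-3.141, -0.002, 2.885]
ft_force: [-0.3, 0.6, -0.1]
opening: 0.107
grip_force: 30.0
```

```bash

python3 -m inch '[[0,0,0,0,0,0.1,1],[0,0,0,0,0,0.05,1],[0,0,0,0,0,0,1]]'
python3 -c "
from h import *
s=env.state();print(s['eef_pos'],s['ft_force'],s['moment'])"
python3 -m inch '[[0,0,0.1,0,-0.024,0,1],[0,0,0.1,0,-0.024,0,1],[0,0,0.1,0,-0.024,0,1],[0,0,0.1,0,-0.024,0,1],[0,0,0.1,0,-0.024,0,1],[0,0,0.1,0,-0.024,0,1],[0,0,0.1,0,-0.024,0,1],[0,0,0.1,0,-0.024,0,1],[0,0,0.1,0,-0.024,0,1],[0,0,0,0,0,0,1]]'
python3 -c "
from h import *
s=env.state();print(s['ft_force'],s['moment'],s['joints'],s['opening'])"
```

```text
t: 39.08
eef_pos: [427.3, -291.4, 66.0]
tcp_rot: [-3.141, -0.001, 2.885]
ft_force: [-2.7, 1.0, 12.1]
opening: 0.1
grip_force: 30.0
[ 427.33610809 -291.39357886   66.03601574] [-2.70440907  1.02066385 12.06908738] [ 0.47110853  0.33692494 -0.01771427]
t: 40.33
eef_pos: [426.9, -292.5, 66.0]
tcp_rot: [3.141, 0.0, 1.983]
ft_force: [5.4, 7.2, 9.9]
opening: 0.102
grip_force: 30.0
[5.41341246 7.18716572 9.91433133] [ 1.58063023 -1.0003961  -0.00541688] [-7.28340469e-01  4.97466720e-01  1.94009581e+00  5.38844112e-05
  7.03688188e-01 -1.14043755e+00] 0.1016294958402398
```

```bash

python3 -m inch '[[0,0,0.05,0.03,0.05,0,1],[0,0,0.05,0,0,0,1],[0,0,0,0,0,0,1]]'
python3 -c "
from h import *
s=env.state();print(s['ft_force'],s['moment'])"
python3 -m inch '[[0,0,0.05,0,0,0,1],[0,0,0.05,0,0,0,1],[0,0,0,0,0,0,1]]'
python3 -c "
from h import *
s=env.state();print(s['ft_force'],s['moment'])"
python3 -m inch '[[0,0,0.05,0,0,0,1],[0,0,0.05,0,0,0,1],[0,0,0,0,0,0,1]]'
python3 -c "
from h import *
s=env.state();print(s['ft_force'],s['moment'])"
```

```text
t: 40.7
eef_pos: [426.9, -292.4, 66.1]
tcp_rot: [-3.141, 0.001, 1.884]
ft_force: [1.7, 4.1, 10.7]
opening: 0.104
grip_force: 30.0
[ 1.69719386  4.0829882  10.69295917] [ 0.84180589 -0.38384615 -0.04739983]
t: 41.08
eef_pos: [426.9, -292.4, 66.0]
tcp_rot: [-3.141, 0.001, 1.784]
ft_force: [1.2, 3.5, 10.4]
opening: 0.104
grip_force: 30.0
[ 1.15019911  3.49693933 10.40893949] [ 0.81743958 -0.35026074 -0.05263201]
t: 41.45
eef_pos: [426.8, -292.4, 66.1]
tcp_rot: [-3.141, 0.001, 1.684]
ft_force: [0.3, 3.8, 11.5]
opening: 0.102
grip_force: 30.0
[ 0.26995157  3.77893085 11.51956358] [ 0.84105439 -0.24109133 -0.0221279 ]
```

```bash

python3 -m inch '[[0,0,0.05,0,0,0,1],[0,0,0.05,0,0,0,1],[0,0,0,0,0,0,1]]'
python3 -c "
from h import *
s=env.state();print(s['ft_force'],s['moment'])"
python3 -m inch '[[0,0,0.05,0,0,0,1],[0,0,0.05,0,0,0,1],[0,0,0,0,0,0,1]]'
python3 -c "
from h import *
s=env.state();print(s['ft_force'],s['moment'])"
python3 -m inch '[[0,0,0.05,0,0,0,1],[0,0,0.05,0,0,0,1],[0,0,0,0,0,0,1]]'
python3 -c "
from h import *
s=env.state();print(s['ft_force'],s['moment'])"
```

```text
t: 41.82
eef_pos: [426.7, -292.4, 66.0]
tcp_rot: [-3.141, 0.001, 1.584]
ft_force: [-0.1, 3.6, 10.7]
opening: 0.109
grip_force: 30.0
[-0.13712129  3.64444978 10.67301679] [ 0.77079888 -0.07333032 -0.04773626]
t: 42.2
eef_pos: [426.6, -292.4, 66.0]
tcp_rot: [-3.141, 0.001, 1.484]
ft_force: [0.1, 2.8, 10.4]
opening: 0.107
grip_force: 30.0
[ 0.06782739  2.77763455 10.4349351 ] [ 0.70437952  0.04711236 -0.00918288]
t: 42.58
eef_pos: [427.1, -292.8, 66.0]
tcp_rot: [3.141, 0.001, 1.384]
ft_force: [1.4, 0.9, 9.1]
opening: 0.098
grip_force: 30.0
[1.40744045 0.9200932  9.0762352 ] [ 0.47909105 -0.39868075 -0.05863651]
```

```bash

python3 -m inch '[[0,0,0.05,0,0,0,1],[0,0,0.05,0,0,0,1],[0,0,0,0,0,0,1]]'
python3 -c "
from h import *
s=env.state();print(s['ft_force'],s['moment'],s['tau'])"
python3 -m inch '[[0,0,0.05,0,0,0,1],[0,0,0.05,0,0,0,1],[0,0,0,0,0,0,1]]'
python3 -c "
from h import *
s=env.state();print(s['ft_force'],s['moment'],s['tau'])
p=env.read_camera('side');w=cloud(p)
print('bow',rect(w,(425,-291),40,96,138))
q=env.find_in(p,'key')[:1];print(q and rot(p)@np.array(q[0]['centre'])+p['position'])"
```

```text
t: 42.95
eef_pos: [427.1, -292.9, 66.0]
tcp_rot: [3.141, 0.002, 1.286]
ft_force: [2.3, 1.5, 9.2]
opening: 0.114
grip_force: 31.0
[2.26240425 1.47024743 9.16288844] [ 0.40857813 -0.48230933  0.74507467] [ -2.0139087  -48.88315916 -15.35998642   0.09826828   0.07002178
   1.07164677]
t: 43.32
eef_pos: [427.1, -292.8, 66.0]
tcp_rot: [3.141, 0.002, 1.186]
ft_force: [2.0, 2.3, 8.5]
opening: 0.128
grip_force: 33.0
[1.97536381 2.29683904 8.51835998] [ 0.49173047 -0.51966093  0.84469291] [-2.56049819e+00 -4.88585651e+01 -1.54535365e+01  7.53584225e-02
  4.33400902e-02  1.17010530e+00]
bow (179, array([ 429.3, -285.3]), array([39.6, 30.1]), 53.7, 'med z', 122.3, 'pca deg', 30.6)
[ 425.35143593 -269.08307165   81.20716347]
```

```bash

python3 -m inch '[[0,0,-0.06,0,0,0,1],[0,0,-0.06,0,0,0,1],[0,0,0,0,0,0,1]]'
python3 -c "
from h import *
s=env.state();print(s['ft_force'],s['moment'],s['opening'])"
python3 -m inch '[[0,0,0,0,0,0,-1],[0,0,0,0,0,0,-1],[0,0,0,0,0,0,-1],[0,0,0,0,0,0,-1],[0,0,0,0,0,-0.5,-1],[0,0,0,0,0,-3,-1],[0,0,0,0,0,-5,-1],[0,0,0,0,0,-5,-1],[0,0,0,-3,0,-2,-1],[0,0,0,-4,0,0,-1],[0,0,0,0,0,0,-1]]'
python3 - <<'E'
from h import *
p=env.read_camera("wrist"); w=cloud(p)
print("bow top",rect(w,(426,-291),35,120,142)); print("collar",rect(w,(426,-291),30,93,102))
print("sw top",rect(w,(426,-291),45,84,92.5))
rel((427,-292,200),(180,0,75))
E
```

```text
t: 43.8
eef_pos: [427.1, -292.9, 66.0]
tcp_rot: [3.141, 0.002, 1.306]
ft_force: [2.0, 0.9, 8.3]
opening: 0.108
grip_force: 29.4
[1.9745619  0.94745524 8.31146409] [ 0.18928545 -0.40738327  0.31042611] 0.10758348045127432
t: 45.18
eef_pos: [407.5, -361.6, 220.4]
tcp_rot: [-3.14, 0.001, 1.302]
ft_force: [0.1, 0.7, 0.6]
opening: 0.996
grip_force: 0.0
bow top (768, array([ 425.2, -291.8]), array([43.9, 10. ]), 79.6, 'med z', 135.8, 'pca deg', 79.5)
collar (490, array([ 425.9, -287.7]), array([48.1, 20. ]), 79.7, 'med z', 96.1, 'pca deg', 79.7)
sw top (3008, array([ 425.2, -290.3]), array([64.3, 65. ]), 75.2, 'med z', 89.5, 'pca deg', 169.7)
t 45.23 pos [ 407.7 -360.3  220.1] rpy [-179.9    0.    74.7] q [-0.84  0.34  1.71 -0.    1.1  -0.58] F [-0.8  0.3 -0.3] open 1.0
rotvec [-0.002  0.    -0.006] shift cm, axes now [7.1  0.06 2.01] axes after turn [7.1  0.1  2.01]
```

```bash
python3 - <<'E'
from h import *
for cam in ("top","side"):
    p=env.read_camera(cam); w=cloud(p); print(cam)
    print("scoop",rect(w,(504,252),90,25,110)); print("barrel 35-100",rect(w,(525,53),29,28,100)); print("funnel inner",rect(w,(525,53),45,100,135))
    for n in ("piece0","frame","plate","die","tape","jar","driver"):
        print(n,[(np.round(rot(p)@np.array(q["centre"])+p["position"]).tolist(),round(q["score"],2)) for q in env.find_in(p,n)[:5 if n=="piece0" else 1]])
print(env.state()["t"])
E
```

```text
top
scoop (610, array([503.2, 248.7]), array([ 67.2, 119.9]), 89.6, 'med z', 85.0, 'pca deg', 2.3)
barrel 35-100 (482, array([527.7,  52.8]), array([56.7, 52.2]), 89.7, 'med z', 52.5, 'pca deg', 60.3)
funnel inner (808, array([525.3,  52.3]), array([88.3, 88.6]), 90.0, 'med z', 112.9, 'pca deg', 132.2)
piece0 [([718.0, 174.0, 7.0], 0.65), ([497.0, 247.0, 8.0], 0.61), ([514.0, 43.0, 51.0], 0.57), ([536.0, 35.0, 48.0], 0.42), ([516.0, 69.0, 71.0], 0.4)]
frame [([273.0, 231.0, 14.0], 0.87)]
plate [([363.0, 21.0, 8.0], 0.8)]
die [([717.0, 175.0, 10.0], 0.73)]
tape [([683.0, 350.0, 62.0], 0.69)]
jar [([747.0, -32.0, 89.0], 0.68)]
driver [([500.0, 248.0, 7.0], 0.73)]
side
scoop (1311, array([504. , 251.7]), array([ 70.9, 120.2]), 88.9, 'med z', 50.5, 'pca deg', 175.4)
barrel 35-100 (34, array([534.8,  49.1]), array([56.4, 34.9]), 70.6, 'med z', 95.3, 'pca deg', 45.9)
funnel inner (564, array([527.5,  51.8]), array([89.4, 83.3]), 67.0, 'med z', 113.5, 'pca deg', 75.9)
piece0 [([623.0, -250.0, 41.0], 0.37)]
frame [([284.0, 239.0, 11.0], 0.95)]
plate [([369.0, 25.0, 6.0], 0.61)]
die [([721.0, 178.0, 10.0], 0.72)]
tape [([697.0, 359.0, 63.0], 0.75)]
jar [([754.0, -13.0, 54.0], 0.71)]
driver [([388.0, -182.0, 18.0], 0.61)]
46.025
```

```bash
python3 - <<'E'
from h import *
for cam in ("top","side"):
    p=env.read_camera(cam); w=cloud(p)
    d=w-np.array([504,250,0]); m=(abs(d[...,0])<52)&(abs(d[...,1])<25)&(w[...,2]>16)&(w[...,2]<34)
    print(cam,"in scoop",m.sum())
    m=(np.hypot(w[...,0]-525,w[...,1]-52)<170)&(np.hypot(w[...,0]-525,w[...,1]-52)>72)&(w[...,2]>11)&(w[...,2]<40)&(w[...,1]<205)
    n,l,st,_=cv2.connectedComponentsWithStats(m.astype(np.uint8))
    for i in range(1,n):
        if st[i,4]>15: print("stray?",st[i,4],np.round(np.nanmean(w[l==i],0)))
    m=(np.hypot(w[...,0]-525,w[...,1]-52)<27)&(w[...,2]<95); print("barrel z pct",np.percentile(w[m][:,2],[2,20,40,60,80,98]).round() if m.any() else 0)
E
```

```text
top in scoop 0
barrel z pct [28. 41. 50. 54. 65. 75.]
side in scoop 1
barrel z pct [90. 90. 91. 92. 93. 95.]
```

```bash
python3 -c "
from cell import env
print(env.job_done())"
```

```text
the job is handed in; nothing more can be done
None
```

Job handed in at about 46 s. The pieces are poured into the barrel: three were seen there, and none showed in the scoop or around the base. The empty scoop is flat at its spot, but facing the other way round. The key is fully in the switch, turned clockwise to its stop and released.

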